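# Clamp the slide carrier on the loading stage

### The job

Clamp the slide carrier on the microscope loading stage: push the steel clamp strap round with the outside of a finger until it is fully over the carrier, up to its stop, and only then press the cam lever on the strap all the way down with the fingertips. Lift nothing, and leave the carrier in its nest and everything else where it stands; the program finishes with the robot clear of it all.

Things in the scene. Friction and masses are not known exactly. Their poses are not given: they have to be found in the camera images.
- stage: the fixed loading stage: a black plate 200 x 260 mm on an aluminium base, its top 45 mm above the bench; origin on the bench under its centre. On it stand the strap's upright post and the nest with the carrier
- strap (a joint): turn of the clamp strap about its upright post (rad): a level steel bar 24 mm wide, 78 to 92 mm above the bench. 0 = parked; grows as the strap swings over the carrier, counter-clockwise from above, to a hard stop at 1.571, where the foot is over the carrier's middle. Starts between 0.05 and 0.55, has light friction (about 1 N at the fin) and stays where left
- pivot (a point): point on the strap's turning axis, level with the strap's top, 92 mm above the bench (the dark nut above it reaches 100 mm)
- fin (a point): centre of the push point on the upright steel fin that forms the free end of the strap, 140 mm from the pivot axis. The fin is a flat plate standing on edge in the line of the strap: 6 mm thick, 52 mm long (106 to 158 mm from the pivot axis), from 78 to 118 mm above the bench; this point is in its middle plane, 98 mm above the bench. Nothing lies under it within 18 mm
- lever (a joint): turn of the cam lever that stands on the strap (rad). 0 = fully up, 40 degrees above level; it grows as the lever is pushed down towards the strap and the pivot, to a hard stop at 0.67, where it lies almost level along the strap's top. It starts between 0 and 0.1, needs about 3 N pressed down at the grip, a little more at the end, and stays where it is left
- lever_hinge (a point): hinge of the cam lever, on the strap 95 mm from the pivot axis towards the fin, 104 mm above the bench; its axis is level and runs across the strap
- lever_grip (a point): middle of the upper face of the lever's grey plastic grip, 55 mm from the lever's hinge. The lever leans from its hinge towards the pivot, in the line of the strap; it is 78 mm long in all, the grip 20 mm wide, 46 mm long and 10 mm thick
- foot: origin: centre of the underside of the round rubber clamping foot (18 mm across) under the strap, directly below the lever hinge; pushing the lever down drives it 5 mm down onto the carrier and presses it there
- carrier: the aluminium slide carrier, a loose block 80 x 52 x 15 mm holding two glass slides, lying in a shallow nest on the black plate; its top is 60 mm above the bench; origin at the centre of its underside
- puck: grey resin specimen puck, 32 mm across, 22 mm tall, standing on the black plate; origin at the centre of its underside
- lens: steel microscope objective standing on the black plate, 26 mm across, 42 mm tall; origin at the centre of its underside
- oil: small amber oil bottle with black cap on the bench beside the stage, 30 mm across, 65 mm tall; origin under its centre
- cup: white plastic dropper cup with a nozzle, 76 mm across, 139 mm tall, on the bench; origin under its centre
- jar: glass staining jar with white cap, 68 mm across, 90 mm tall, on the bench; origin under its centre
- dish: shallow glass dish, 88 mm across, 16 mm tall, on the bench; origin under its centre
- tweezers: steel tweezers lying on the bench, 126 mm long, 8 mm high; origin under the middle
Things that resemble listed ones, but are neither listed nor needed, are in the scene too. Of the things like the carrier, leave any that is pink, purple or yellow; of the rest the larger one is meant.

How it is judged (in metres and radians):
On the way, in this order (a step that is already met when the one before it is completed fails the run):
1. the strap is swung over the carrier to its stop, with the lever still up (value of joint strap above 1.45 rad and horizontal distance between foot and carrier below 0.014 m and value of joint lever below 0.3 rad), for 0.2 s.
2. the cam lever is pressed down with the strap over the carrier (value of joint strap above 1.45 rad and horizontal distance between foot and carrier below 0.014 m and value of joint lever above 0.58 rad), for 0.2 s.
At the end, for the whole second after the job is handed in: The strap is within 0.12 rad of its stop with the foot within 14 mm of the carrier's centre, the lever is within 0.09 rad of fully down, the foot presses on the carrier (over 1 N), and the carrier lies at rest within 6 mm of where it was (all of step 2 and contact force between foot and carrier above 1 N and distance of carrier from where it was at the start of the episode below 0.006 m and linear speed of carrier below 0.02 m/s); the robot touches nothing.
It fails at once if the lever is pushed down before the strap is over the carrier (value of joint lever above 0.35 rad and value of joint strap below 1.4 rad).
It fails at once if the carrier is lifted or shoved out of its nest (distance of carrier from where it was at the start of the episode above 0.01 m).
It fails at once if a bystander is moved by more than 20 mm, lifted or knocked over (distance of any of puck, lens, oil, cup, jar, dish, tweezers from where it was at the start of the episode above 0.02 m or angle between any of puck, lens, oil, cup, jar, dish, tweezers's own z axis and vertical above 0.5 rad).
It also fails if it takes over 45 s, if anything falls off the work surface, if the arm or the gripper's body presses on something with over 40 N, if the wrist force passes 120 N, or if a joint passes its speed limit or range.

### The arm

A 7-joint arm with a two-finger parallel gripper is mounted at the origin on the work surface. World frame = base frame: x ahead of the robot, y to its left, z up, the work surface at z = 0. Lengths are in mm, angles in rad, forces in N, time in s.
With the tool pointing down it reaches from about 425 to 825 mm from the base axis. Payload 3.6 kg.
Tool frame: the origin (TCP) lies on the centre line of the jaws, within the pads' length; the fingertips stand 25 mm ahead of it and the grasp point (between the pads) lies 6 mm ahead of it; z points along the fingers, x is the direction in which the jaws open and shut, and the axes are right-handed (so a half turn about z gives the same grasp; the last joint's range is limited). The gripper opens to 93 mm and grips with 3 to 60 N. Pads are 15 mm wide; open, the fingers measure 128 mm over their backs; the gripper's body (75 mm by 188 mm) begins 65 mm behind the grasp point.
Start: joints at [1.242, 0.615, -0.013, 1.423, 0.008, 1.103, -0.04], TCP at [193.217, -620.589, 243.64] pointing down, gripper open.
Joint ranges: [-3.12, 3.12], [-0.3, 2.06], [-1.34, 1.32], [0.26, 2.42], [-1.36, 4.5], [0.01, 1.98], [-2.84, 2.84]. Speed limits (rad/s): [2.79, 2.79, 3.14, 3.14, 3.14, 3.14, 3.14].

### API

Orientations are given as a rotation vector (axis times angle).
In Python, from cell import readout, optics, ctrl, models gives the robot as it stands. The module is installed in compiled form; this text tells all that it offers.
- The arm moves only by the tool send_rows, never from a script. Its argument "targets" is text: rows parted by semicolons, each of 5 numbers parted by spaces: the shift along the tool's x, y, z in units of 30 mm (1.0 is 30 mm), then the turn about the tool's z in units of 6 degrees (1.0 is 6 degrees), then the opening, from -1 (shut) to 1 (fully open). A call has 1 to 12 rows; each row shifts and turns the commanded pose from where the row before left it, along the tool's axes as they then stand; what a row does not reach is not made up. A row lasts 1/12 s, in which the tool goes at most 41.7 mm and 7.16 degrees, less where a joint would pass 70% of its speed; a pose out of reach is approached as far as the arm can. A call is refused whole if a number of a shift passes 1 or a number of a turn 1, either way. A call with a gripper value outside its range is refused whole. The fingers move at their own pace and stop on an object; the grip force is fixed at half the most. Time passes only in rows, so rows that do not move let the fingers close. It gives the time, the measured TCP pose, the force and the opening at its end, in the units of the state.
- readout.state(): the state, without advancing time (a new reading comes with each control period).
- optics.camera(name): name is "scene" or "top"; returns the picture (384x512x3 uint8, red, green, blue); there is no depth.
- optics.camera_params(name): a dict with "fx", "fy", "cx", "cy" (pixels), "cam_to_world" (4x4, takes a point from camera to world coordinates). Camera axes: x right, y down, z forward; pixel columns grow to the right and rows downward; lengths in mm; the calibration is good to about 2 mm. A picture is of the moment at which its call begins. camera_params takes no time and is no camera call.
- ctrl.sign_off(): hands the job in, once; it reports no verdict.
Trained networks look in the newest picture that a camera, given by its name, has taken for a name from the list of things; names that differ only in an ending like _2 or _b are one class to them, and where a whole thing is asked for, a point or a joint stands for the part that bears it (a point fixed in the world has none). Each returns a list of dicts, best first, with "p" (0 to 1); they miss things now and then, are a little off and sometimes report something else, mostly with a low value. They report only what shows in the picture. A call takes as long as a camera call. They do not tell look-alikes from the thing itself.
- models.recognise(camera, name): "position" ([x, y, z] in mm, in world coordinates, good to about 4 mm: the middle of the surface that is visible of it).
- models.landmark_of(camera, name): "position" ([x, y, z] in mm, in world coordinates, good to about 4 mm: a listed point, or the origin of a listed thing).
The state is a dict: "time": time; "joints": joint angles; "joint_vel": joint speeds; "tau": joint torques, N m; "tool_pos": TCP position; "tcp_rot": TCP orientation; "wrist_force": force on the tool from outside, world axes, zero at the start; "ft_torque": the same for the moment, N m; "finger_gap": opening from 0.0 (shut) to 1.0 (fully open).
Only numpy, scipy, OpenCV 4.12 (cv2) and the standard library are available. Lean on these libraries where they do the work, as an engineer would, in place of code of your own. Each camera call takes 0.05 s, during which the arm holds its last target. There are 200 camera calls.

## Working session

There is one attempt and no reset: what is moved stays moved. The work goes in short steps, Python scripts to look and compute and a tool call to move; the robot and the scene stay as the last step left them, time stands still between calls to the robot, and variables do not carry over. Pictures are saved under pics/ and viewed, about 8 in all and at most 12, crops included, and the job is handed in when it is done.

Besides the shell and the picture viewer there is one more tool, called after "Request:" in YAML: its name, and indented under it one key for each argument. send_rows: Moves the arm, as the interface text tells. Its arguments: {"type":"object","properties":{"targets":{"type":"string"}},"required":["targets"]}

```bash
mkdir -p pics
python3 - <<'E'
from cell import readout, optics, ctrl, models
import cv2,numpy as np
s=readout.state(); print(s['time'],s['tool_pos'],s['tcp_rot'],s['finger_gap'],s['wrist_force'])
for c in('scene','top'):
    im=optics.camera(c); cv2.imwrite(f'pics/{c}0.png',im[:,:,::-1])
    p=optics.camera_params(c); print(c,p['fx'],p['cx'],p['cy'],np.round(p['cam_to_world'],3).tolist())
    for n in ['pivot','fin','lever_hinge','lever_grip','carrier','stage','puck','lens','oil','cup','jar','dish','tweezers','foot']:
        print(c,n,[(np.round(d['position']).tolist(),round(d['p'],2)) for d in models.landmark_of(c,n)][:3])
E
```

```text
0.0 [ 193.00593285 -619.92061645  242.48609509] [-2.52903918  1.86120046  0.0032904 ] 0.9999208298254595 [-0.20150201  0.80320491 -0.3593167 ]
scene 494.76501931389777 257.1733511715735 185.49495991320077 [[0.704, 0.531, -0.471, 1215.905], [0.71, -0.53, 0.464, -638.263], [-0.003, -0.661, -0.75, 1177.202], [0.0, 0.0, 0.0, 1.0]]
scene pivot [([592.0, 73.0, 90.0], 0.8), ([501.0, 35.0, 104.0], 0.55)]
scene fin [([464.0, 16.0, 99.0], 0.72)]
scene lever_hinge [([505.0, 34.0, 103.0], 0.49)]
scene lever_grip [([541.0, 44.0, 146.0], 0.51)]
scene carrier [([789.0, -148.0, -2.0], 0.97), ([758.0, -33.0, 2.0], 0.84), ([609.0, -21.0, 44.0], 0.61)]
scene stage [([560.0, -23.0, 1.0], 0.97), ([589.0, 73.0, 89.0], 0.38)]
scene puck [([520.0, -126.0, 47.0], 0.64)]
scene lens [([650.0, -122.0, 48.0], 0.57), ([503.0, 36.0, 103.0], 0.33)]
scene oil [([563.0, -201.0, -5.0], 0.66)]
scene cup [([588.0, 409.0, -1.0], 0.86), ([650.0, -123.0, 48.0], 0.59)]
scene jar [([618.0, -450.0, 1.0], 0.79)]
scene dish [([305.0, 433.0, 1.0], 0.69), ([560.0, -203.0, 0.0], 0.52), ([541.0, 43.0, 144.0], 0.38)]
scene tweezers 
[... 166 characters left out ...]
], [0.004, -0.123, -0.992, 1155.108], [0.0, 0.0, 0.0, 1.0]]
top pivot [([596.0, 68.0, 92.0], 0.65)]
top fin [([470.0, 16.0, 108.0], 0.85)]
top lever_hinge [([503.0, 31.0, 104.0], 0.66), ([562.0, -24.0, -4.0], 0.44)]
top lever_grip [([544.0, 48.0, 142.0], 0.62)]
top carrier [([606.0, -26.0, 46.0], 0.95), ([788.0, -147.0, -5.0], 0.68), ([634.0, 199.0, -3.0], 0.65)]
top stage [([561.0, -25.0, -3.0], 0.63)]
top puck [([515.0, -120.0, 40.0], 0.42)]
top lens []
top oil [([562.0, -202.0, 4.0], 0.58)]
top cup [([587.0, 415.0, 0.0], 0.81)]
top jar [([345.0, -384.0, -2.0], 0.73), ([619.0, -451.0, 1.0], 0.72)]
top dish []
top tweezers [([347.0, -382.0, -2.0], 0.6)]
top foot [([300.0, 438.0, 0.0], 0.3)]
```

View pics/scene0.png

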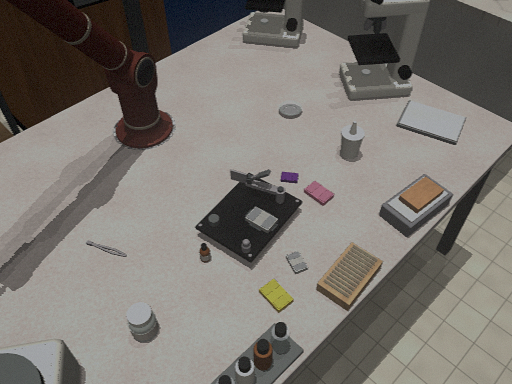

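View pics/top0.png

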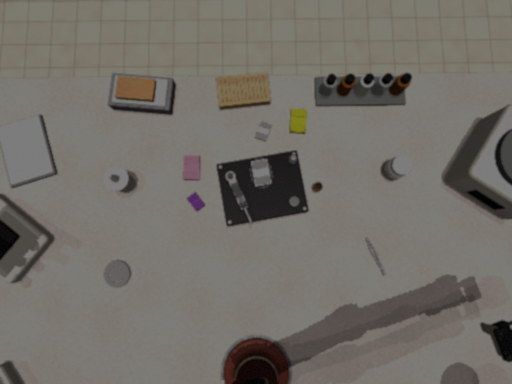

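The scene picture shows the black stage around (250,215), with the strap's fin at (238,176), the pivot at (280,193) and the lever near (258,180). The top picture shows the strap from (231,176) to (250,221).

Carrier candidates in the scene picture:
- grey one in the nest at (262,218)
- smaller grey one on the bench at (296,262)
- pink at (319,192), purple at (289,177) and yellow at (276,294), all ruled out by colour

The nest one is the larger grey one and lies on the stage. I'll confirm it in one crop.

Run:
```python
import cv2,numpy as np
a=cv2.resize(cv2.imread('pics/scene0.png')[155:285,185:325],None,fx=2.85,fy=2.85,interpolation=2)
b=cv2.resize(cv2.imread('pics/top0.png')[110:240,185:325],None,fx=2.85,fy=2.85,interpolation=2)
cv2.imwrite('pics/crop1.png',np.hstack([a,b]))
```

```text
(no output)
```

View pics/crop1.png

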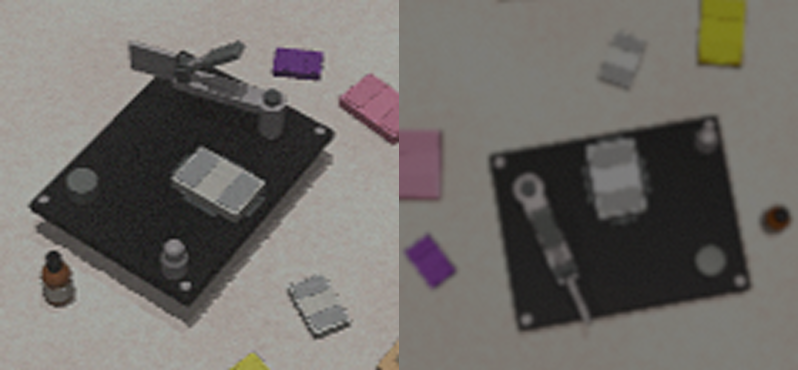

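The crop confirms it: the nest carrier (left crop (218,182), right crop (615,178)) is clearly larger than the grey one on the bench (left crop (318,305)). Pivot is about (594,70) and the strap points at about 203°, so I'll approach above the fin's clockwise side with the gripper shut.

Request:
send_rows:
  targets: "-0.86 -0.98 0 0 -1;-0.86 -0.98 0 0 -1;-0.86 -0.98 0 0 -1;-0.86 -0.98 0 0 -1;-0.86 -0.98 0 0 -1;-0.86 -0.98 0 0 -1;-0.86 -0.98 0 0 -1;-0.86 -0.98 0 0 -1;-0.86 -0.98 0 0 -1;-0.86 -0.98 0 0 -1;-0.86 -0.98 0 0 -1;-0.86 -0.98 0 0 -1"

```text
time: 2.5
tool_pos: [438.8, -218.5, 244.1]
tcp_rot: [-2.53, 1.862, -0.001]
wrist_force: [0.7, -0.2, 0.1]
finger_gap: 0.187
```

```bash
cat > h.py <<'E'
import sys,numpy as np
from cell import readout
from scipy.spatial.transform import Rotation as R
s=readout.state(); M=R.from_rotvec(s['tcp_rot']).as_matrix(); p=np.array(s['tool_pos'])
print('t',round(s['time'],2),'p',p.round(1),'xyaw',round(np.degrees(np.arctan2(M[1,0],M[0,0])),1),'tilt',round(M[2,2],4),'F',np.round(s['wrist_force'],1),'gap',round(s['finger_gap'],2),'q',np.round(s['joints'],2))
if len(sys.argv)>3:
    g=np.array([float(v) for v in sys.argv[1:4]]); print('units',(M.T@(g-p)/30).round(2))
E
python3 h.py 447 58 243
```

```text
t 2.5 p [ 438.8 -218.5  244.1] xyaw -72.7 tilt -1.0 F [ 0.7 -0.2  0.1] gap 0.19 q [ 0.48  0.37 -0.09  1.87  0.04  0.9  -0.9 ]
units [-8.72 -3.    0.03]
```

Request:
send_rows:
  targets: "-0.98 -0.33 0 0 -1;-0.98 -0.33 0 0 -1;-0.98 -0.33 0 0 -1;-0.98 -0.33 0 0 -1;-0.98 -0.33 0 0 -1;-0.98 -0.33 0 0 -1;-0.98 -0.33 0 0 -1;-0.98 -0.33 0 0 -1;-0.98 -0.33 0 0 -1;0 0 0 -0.95 -1;0 0 0 0 -1"

```text
time: 3.42
tool_pos: [444.4, 61.3, 243.9]
tcp_rot: [-2.625, 1.724, -0.0]
wrist_force: [-0.1, -0.5, -0.1]
finger_gap: 0.007
```

```bash
python3 h.py 447 58 117
```

```text
t 3.42 p [444.4  61.3 243.9] xyaw -66.6 tilt -1.0 F [-0.1 -0.5 -0.1] gap 0.01 q [-0.03  0.31 -0.21  1.97  0.08  0.87 -1.44]
units [ 0.14 -0.03  4.23]
```

Request:
send_rows:
  targets: "0 0 1 0 -1;0 0 1 0 -1;0 0 1 0 -1;0 0 1 0 -1;0 0 0.2 0 -1;0 0 0 0 -1;0 0 0 0 -1"

```text
time: 4.0
tool_pos: [445.2, 58.4, 118.4]
tcp_rot: [-2.617, 1.737, -0.002]
wrist_force: [-0.1, 0.0, 1.0]
finger_gap: 0.006
```

```bash
python3 h.py 447 58 117
python3 - <<'E'
from cell import optics
import cv2,numpy as np
o=[]
for c,w in(('scene',(130,240,190,310)),('top',(130,240,190,310))):
    im=optics.camera(c)[:,:,::-1]; o.append(cv2.resize(im[w[0]:w[1],w[2]:w[3]],None,fx=3.3,fy=3.3,interpolation=2))
cv2.imwrite('pics/pre.png',np.hstack(o))
E
```

```text
t 4.0 p [445.2  58.4 118.4] xyaw -67.1 tilt -1.0 F [-0.1  0.   1. ] gap 0.01 q [-0.07  0.51 -0.16  2.12  0.16  0.52 -1.51]
units [ 0.04 -0.05  0.05]
```

View pics/pre.png

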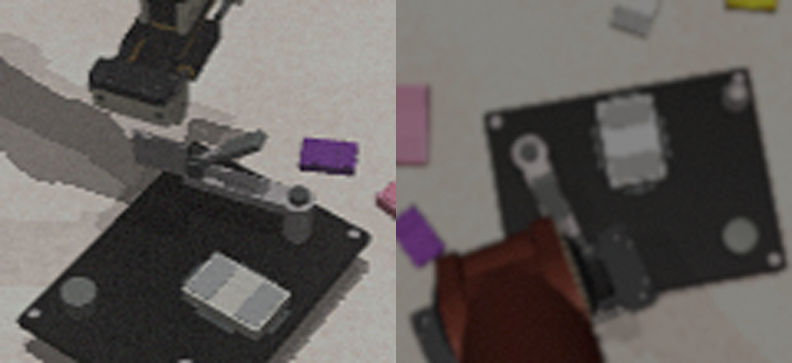

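Run:
```python
from cell import optics
import numpy as np
p=optics.camera_params('scene');W=np.linalg.inv(np.array(p['cam_to_world']))
for n,q in dict(tip=(445,58,93),tcp=(445,58,118),body=(445,58,177),fin=(465,16,98),finend=(449,9,118),fininner=(496,29,118),grip=(543,47,143)).items():
    c=W@np.array([*q,1]); u=p['fx']*c[0]/c[2]+p['cx'];v=p['fy']*c[1]/c[2]+p['cy']
    print(n,((u-190)*3.3).round(),((v-130)*3.3).round())
```

```text
tip 172.0 116.0
tcp 172.0 97.0
body 170.0 50.0
fin 154.0 148.0
finend 135.0 127.0
fininner 188.0 143.0
grip 240.0 141.0
```

Request:
send_rows:
  targets: "0.3 0 0 0 -1;0.3 0 0 0 -1;0.15 0 0 0 -1;0.1 0 0 0 -1;0.1 0 0 0 -1;0.24 0.03 0 -0.5 -1;0.24 0.03 0 -0.5 -1;0.24 0.03 0 -0.5 -1;0 0 0 0 -1"

```text
time: 4.85
tool_pos: [463.2, 11.0, 117.7]
tcp_rot: [-2.746, 1.525, -0.001]
wrist_force: [-1.3, 0.7, 0.8]
finger_gap: 0.004
```

```bash
python3 h.py
python3 - <<'E'
from cell import optics,models
import cv2,numpy as np
o=[]
for c in('scene','top'):
    im=optics.camera(c)[:,:,::-1]; o.append(cv2.resize(im[130:240,190:310],None,fx=3.3,fy=3.3,interpolation=2))
    for n in('pivot','fin','lever_hinge','lever_grip'): print(c,n,[(np.round(d['position']).tolist(),round(d['p'],2)) for d in models.landmark_of(c,n)][:2])
cv2.imwrite('pics/push1.png',np.hstack(o))
E
```

```text
t 4.85 p [463.2  11.  117.7] xyaw -58.1 tilt -1.0 F [-1.3  0.7  0.8] gap 0.0 q [ 0.08  0.53 -0.22  2.08  0.21  0.55 -1.3 ]
scene pivot [([590.0, 72.0, 88.0], 0.78)]
scene fin [([476.0, -4.0, 99.0], 0.66), ([303.0, 435.0, 1.0], 0.4)]
scene lever_hinge [([477.0, -5.0, 100.0], 0.72), ([507.0, 24.0, 106.0], 0.55)]
scene lever_grip [([545.0, 40.0, 146.0], 0.7)]
top pivot []
top fin []
top lever_hinge [([512.0, 19.0, 104.0], 0.61), ([347.0, -386.0, -0.0], 0.51)]
top lever_grip [([547.0, 44.0, 141.0], 0.49)]
```

View pics/push1.png

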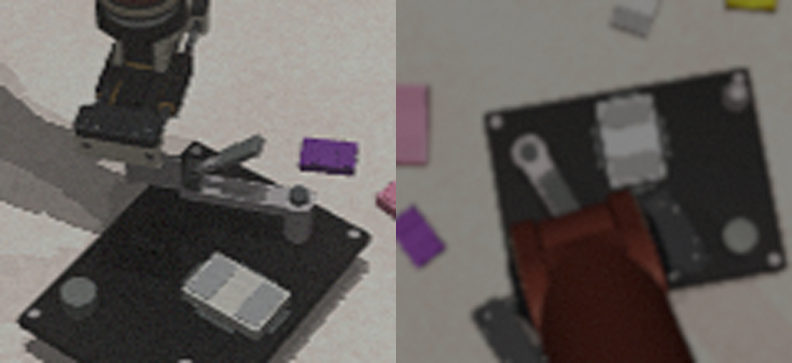

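The finger bears on the fin and the strap has followed to about 212°. The lever is still up and free, so I'm continuing the arc.

Request:
send_rows:
  targets: "0.25 0.02 0 -0.5 -1;0.25 0.02 0 -0.5 -1;0.25 0.03 0 -0.5 -1;0.25 0.02 0 -0.5 -1;0.25 0.03 0 -0.5 -1;0.25 0.02 0 -0.5 -1;0.25 0.03 0 -0.5 -1;0.25 0.02 0 -0.5 -1;0.25 0.03 0 -0.5 -1;0.25 0.02 0 -0.5 -1;0.25 0.03 0 -0.5 -1;0 0 0 0 -1"

```text
time: 6.35
tool_pos: [517.6, -50.1, 117.5]
tcp_rot: [-3.067, 0.681, -0.001]
wrist_force: [-1.0, -0.9, 0.0]
finger_gap: 0.006
```

```bash
python3 h.py
python3 - <<'E'
from cell import optics,models
import numpy as np
optics.camera('scene');optics.camera('top')
for c in('scene','top'):
    for n in('fin','lever_hinge','lever_grip','carrier','pivot'): print(c,n,[(np.round(d['position']).tolist(),round(d['p'],2)) for d in models.landmark_of(c,n)][:3])
E
```

```text
t 6.35 p [517.6 -50.1 117.5] xyaw -25.1 tilt -1.0 F [-1.  -0.9  0. ] gap 0.01 q [ 0.32  0.61 -0.4   1.93  0.37  0.67 -0.74]
scene fin [([536.0, -58.0, 95.0], 0.88), ([349.0, -384.0, 1.0], 0.22), ([648.0, -120.0, 49.0], 0.18)]
scene lever_hinge [([550.0, -15.0, 109.0], 0.61)]
scene lever_grip [([568.0, 16.0, 142.0], 0.7), ([616.0, -450.0, -1.0], 0.31)]
scene carrier [([610.0, -21.0, 45.0], 0.88), ([791.0, -149.0, 2.0], 0.71), ([551.0, -15.0, 103.0], 0.7)]
scene pivot [([593.0, 69.0, 91.0], 0.81)]
top fin []
top lever_hinge [([619.0, -452.0, 1.0], 0.62), ([553.0, -15.0, 103.0], 0.42)]
top lever_grip [([574.0, 19.0, 142.0], 0.63)]
top carrier [([786.0, -147.0, -2.0], 0.85), ([632.0, 199.0, -4.0], 0.63), ([757.0, -37.0, 2.0], 0.52)]
top pivot [([599.0, 69.0, 92.0], 0.81)]
```

Request:
send_rows:
  targets: "0.25 0.02 0 -0.5 -1;0.25 0.02 0 -0.5 -1;0.25 0.03 0 -0.5 -1;0.25 0.02 0 -0.5 -1;0.25 0.03 0 -0.5 -1;0.25 0.02 0 -0.5 -1;0.25 0.03 0 -0.5 -1;0.25 0.02 0 -0.5 -1;0.25 0.03 0 -0.5 -1;0 0 0 0 -1"

```text
time: 7.78
tool_pos: [581.3, -70.7, 117.4]
tcp_rot: [-3.14, -0.055, -0.001]
wrist_force: [0.4, -0.0, -0.8]
finger_gap: 0.011
```

Request:
send_rows:
  targets: "0.08 0.01 0 -0.16 -1;0.08 0.01 0 -0.16 -1;0.08 0.01 0 -0.16 -1;0.08 0.01 0 -0.16 -1;0 0 0 0 -1"

```text
time: 8.2
tool_pos: [590.3, -71.2, 117.6]
tcp_rot: [-3.137, -0.161, -0.0]
wrist_force: [-0.3, 0.6, -0.7]
finger_gap: 0.005
```

Request:
send_rows:
  targets: "0.08 0.01 0 -0.16 -1;0.08 0.01 0 -0.16 -1;0 0 0 0 -1"

```text
time: 8.45
tool_pos: [595.5, -71.3, 117.7]
tcp_rot: [-3.134, -0.214, -0.001]
wrist_force: [-0.6, -0.3, -1.2]
finger_gap: 0.004
```

```bash
python3 h.py
python3 - <<'E'
from cell import optics,models
import numpy as np
optics.camera('scene');optics.camera('top')
for c in('scene','top'):
    for n in('fin','lever_hinge','lever_grip','carrier','pivot'): print(c,n,[(np.round(d['position']).tolist(),round(d['p'],2)) for d in models.landmark_of(c,n)][:3])
E
```

```text
t 8.45 p [595.5 -71.3 117.7] xyaw 7.8 tilt -1.0 F [-0.6 -0.3 -1.2] gap 0.0 q [ 0.42  0.74 -0.56  1.7   0.5   0.84 -0.23]
scene fin [([615.0, -69.0, 100.0], 0.8)]
scene lever_hinge [([616.0, -69.0, 98.0], 0.62), ([344.0, -383.0, 0.0], 0.62)]
scene lever_grip [([602.0, 14.0, 145.0], 0.51)]
scene carrier [([636.0, 201.0, -4.0], 0.83), ([785.0, -149.0, -2.0], 0.76), ([755.0, -32.0, 5.0], 0.65)]
scene pivot [([591.0, 68.0, 90.0], 0.52)]
top fin [([617.0, -65.0, 107.0], 0.6), ([604.0, 12.0, 142.0], 0.53)]
top lever_hinge [([604.0, -25.0, 101.0], 0.68)]
top lever_grip [([604.0, 15.0, 142.0], 0.43)]
top carrier [([609.0, -26.0, 44.0], 0.69), ([631.0, 199.0, -3.0], 0.58), ([759.0, -38.0, 2.0], 0.57)]
top pivot [([596.0, 69.0, 90.0], 0.91)]
```

Request:
send_rows:
  targets: "0.08 0 0 0 -1;0.08 0 0 0 -1;0 0 0 0 -1"

```text
time: 9.3
tool_pos: [596.9, -71.2, 117.5]
tcp_rot: [3.133, 0.212, -0.012]
wrist_force: [-6.7, -0.1, 6.2]
finger_gap: 0.005
```

Force has risen to about 7 N and the tool has stalled, so the strap is at its stop. I'll nudge once more, back off, lift, and look.

Request:
send_rows:
  targets: "0.07 0 0 0 -1;0 0 0 0 -1;0 0 0 0 -1"

```text
time: 9.55
tool_pos: [597.0, -71.2, 117.4]
tcp_rot: [3.132, 0.212, -0.018]
wrist_force: [-9.4, -0.5, 7.5]
finger_gap: 0.002
```

Request:
send_rows:
  targets: "-0.3 0 0 0 -1;-0.8 0 0 0 -1;-0.8 0 0 0 -1;0 0 -1 0 -1;0 0 -1 0 -1;0 0 -0.6 0 -1;0 0 0 0 -1"

```text
time: 10.13
tool_pos: [548.3, -77.5, 200.0]
tcp_rot: [3.133, 0.212, 0.015]
wrist_force: [1.1, 1.2, -0.4]
finger_gap: 0.009
```

```bash
python3 h.py
python3 - <<'E'
from cell import optics,models
import cv2,numpy as np
o=[]
for c in('scene','top'):
    im=optics.camera(c)[:,:,::-1]; o.append(cv2.resize(im[130:240,190:310],None,fx=3.3,fy=3.3,interpolation=2))
    for n in('fin','lever_hinge','lever_grip','carrier','pivot'): print(c,n,[(np.round(d['position']).tolist(),round(d['p'],2)) for d in models.landmark_of(c,n)][:3])
cv2.imwrite('pics/stop.png',np.hstack(o))
E
```

```text
t 10.13 p [548.3 -77.5 200. ] xyaw 7.8 tilt -1.0 F [ 1.1  1.2 -0.4] gap 0.01 q [ 0.51  0.58 -0.63  1.76  0.42  0.93 -0.16]
scene fin [([617.0, -68.0, 100.0], 0.87), ([561.0, -23.0, 1.0], 0.17)]
scene lever_hinge [([606.0, -21.0, 104.0], 0.66), ([618.0, -451.0, 2.0], 0.45)]
scene lever_grip [([601.0, 12.0, 145.0], 0.54)]
scene carrier [([607.0, -17.0, 48.0], 0.83), ([758.0, -34.0, 2.0], 0.82), ([632.0, 203.0, 1.0], 0.78)]
scene pivot [([593.0, 72.0, 90.0], 0.67), ([300.0, 436.0, 0.0], 0.19)]
top fin [([616.0, -68.0, 107.0], 0.7)]
top lever_hinge [([603.0, -22.0, 103.0], 0.55)]
top lever_grip [([604.0, 17.0, 140.0], 0.5)]
top carrier [([634.0, 201.0, -3.0], 0.82), ([758.0, -36.0, -1.0], 0.71), ([788.0, -146.0, -3.0], 0.64)]
top pivot [([596.0, 69.0, 89.0], 0.85)]
```

View pics/stop.png

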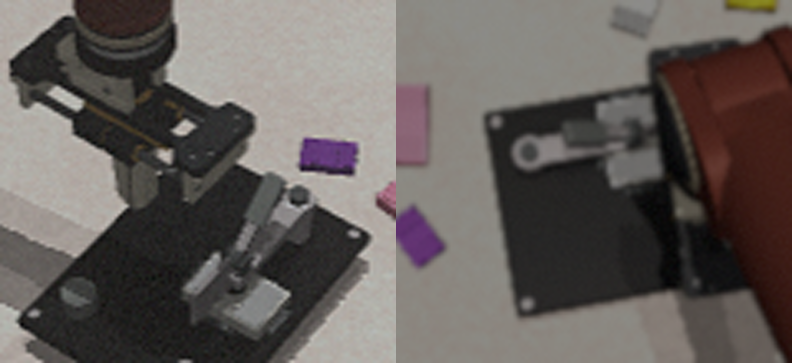

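The strap lies over the carrier with the lever up at scene crop (265,200), and the carrier is in its nest at (225,300). Next I'll move above the grip.

```bash
python3 h.py 600 22 190
```

```text
t 10.73 p [545.2 -78.  195.3] xyaw 7.8 tilt -1.0 F [-0.5  0.3  0.4] gap 0.0 q [ 0.5   0.58 -0.63  1.76  0.42  0.93 -0.17]
units [ 2.26 -3.06  0.18]
```

Request:
send_rows:
  targets: "0.56 -0.76 0 0 -1;0.56 -0.76 0 0 -1;0.56 -0.76 0 0 -1;0.56 -0.76 0 0 -1;0 0 0 0 -1;0 0 0 0 -1"

```text
time: 11.23
tool_pos: [599.8, 23.7, 195.6]
tcp_rot: [-3.133, -0.218, -0.0]
wrist_force: [-0.6, -0.8, -0.3]
finger_gap: 0.005
```

```bash
python3 h.py 600 22 180
python3 - <<'E'
from cell import optics,models
import numpy as np
optics.camera('scene');optics.camera('top')
for c in('scene','top'):
    for n in('fin','lever_hinge','lever_grip'): print(c,n,[(np.round(d['position']).tolist(),round(d['p'],2)) for d in models.landmark_of(c,n)][:2])
E
```

```text
t 11.23 p [599.8  23.7 195.6] xyaw 8.0 tilt -1.0 F [-0.6 -0.8 -0.3] gap 0.01 q [ 0.29  0.65 -0.61  1.62  0.43  1.   -0.32]
units [-0.    0.06  0.52]
scene fin [([620.0, -68.0, 97.0], 0.92)]
scene lever_hinge [([607.0, -21.0, 105.0], 0.64)]
scene lever_grip [([603.0, 10.0, 145.0], 0.46)]
top fin [([563.0, -202.0, 1.0], 0.22)]
top lever_hinge []
top lever_grip []
```

Request:
send_rows:
  targets: "0 0.05 0.25 0 -1;0 0 0.25 0 -1;0 0 0.2 0 -1;0 0 0.2 0 -1;0 0 0.2 0 -1;0 0 0 0 -1"

```text
time: 12.13
tool_pos: [599.5, 20.0, 161.4]
tcp_rot: [-3.134, -0.213, 0.002]
wrist_force: [-0.1, 0.7, 0.4]
finger_gap: 0.003
```

Request:
send_rows:
  targets: "0 0 0.2 0 -1;0 0 0.2 0 -1;0 0 0.2 0 -1;0 0 0 0 -1"

```text
time: 12.47
tool_pos: [599.5, 20.2, 143.5]
tcp_rot: [-3.134, -0.214, 0.002]
wrist_force: [0.3, 0.4, 0.7]
finger_gap: 0.008
```

Request:
send_rows:
  targets: "0 0 0.15 0 -1;0 0 0.15 0 -1;0 0 0 0 -1"

```text
time: 12.72
tool_pos: [599.4, 21.2, 136.1]
tcp_rot: [-3.133, -0.214, 0.001]
wrist_force: [-1.0, 2.7, 4.6]
finger_gap: 0.002
```

Request:
send_rows:
  targets: "0 0 0.1 0 -1;0 0 0.1 0 -1;0 0 0 0 -1"

```text
time: 12.97
tool_pos: [599.6, 21.4, 135.3]
tcp_rot: [3.133, 0.213, 0.002]
wrist_force: [-9.6, 0.2, 29.9]
finger_gap: 0.002
```

```bash
python3 h.py
python3 - <<'E'
from cell import optics,models
import cv2,numpy as np
im=optics.camera('scene')[:,:,::-1]; cv2.imwrite('pics/press.png',cv2.resize(im[150:230,220:320],None,fx=6,fy=6,interpolation=2))
for n in('fin','lever_hinge','lever_grip'): print(n,[(np.round(d['position']).tolist(),round(d['p'],2)) for d in models.landmark_of('scene',n)][:2])
E
```

```text
t 12.97 p [599.6  21.4 135.3] xyaw 7.8 tilt -1.0 F [-9.6  0.2 29.9] gap 0.0 q [ 0.27  0.72 -0.57  1.69  0.48  0.88 -0.37]
fin []
lever_hinge [([608.0, -22.0, 104.0], 0.54)]
lever_grip [([598.0, 29.0, 108.0], 0.61)]
```

View pics/press.png

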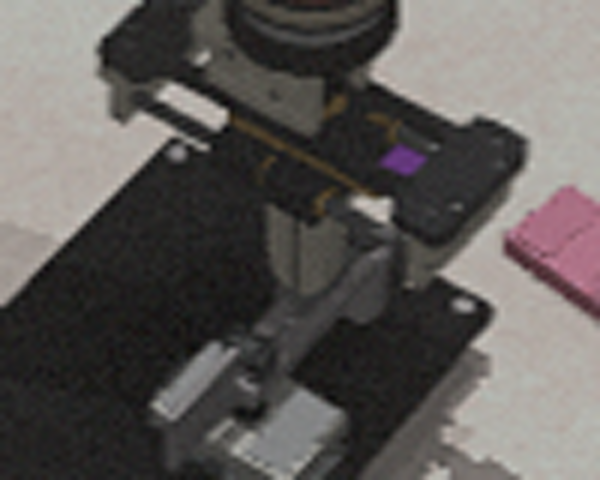

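The lever is flat under the fingertips and 30 N at the hard stop shows it is fully down. I'm lifting straight up and moving well back to look.

Request:
send_rows:
  targets: "0 0 0 0 -1;0 0 -0.3 0 -1;0 0 -1 0 -1;0 0 -1 0 -1;0 0 -1 0 -1;0 0 -1 0 -1;-0.9 0 0 0 -1;-0.9 0 0 0 -1;-0.9 0 0 0 -1;-0.9 0 0 0 -1;-0.9 0 0 0 -1;0 0 0 0 -1"

```text
time: 14.17
tool_pos: [460.1, -0.3, 257.5]
tcp_rot: [3.13, 0.211, -0.012]
wrist_force: [-0.9, 0.5, 0.3]
finger_gap: 0.007
```

```bash
python3 h.py
python3 - <<'E'
from cell import optics,models
import cv2,numpy as np
o=[]
for c in('scene','top'):
    im=optics.camera(c)[:,:,::-1]; o.append(cv2.resize(im[130:240,190:310],None,fx=3.3,fy=3.3,interpolation=2))
    for n in('fin','lever_hinge','lever_grip','carrier','puck','lens','oil'): print(c,n,[(np.round(d['position']).tolist(),round(d['p'],2)) for d in models.landmark_of(c,n)][:3])
cv2.imwrite('pics/end.png',np.hstack(o))
E
```

```text
t 14.17 p [ 4.601e+02 -3.000e-01  2.575e+02] xyaw 7.7 tilt -1.0 F [-0.9  0.5  0.3] gap 0.01 q [ 0.46  0.38 -0.7   1.91  0.3   0.97 -0.24]
scene fin [([616.0, -68.0, 99.0], 0.67)]
scene lever_hinge [([608.0, -20.0, 105.0], 0.43)]
scene lever_grip [([610.0, -18.0, 46.0], 0.58), ([599.0, 27.0, 113.0], 0.47)]
scene carrier [([790.0, -149.0, 0.0], 0.93), ([756.0, -33.0, 4.0], 0.85), ([610.0, -20.0, 45.0], 0.76)]
scene puck [([588.0, 70.0, 93.0], 0.74), ([516.0, -131.0, 48.0], 0.55), ([596.0, 29.0, 116.0], 0.25)]
scene lens [([644.0, -120.0, 47.0], 0.67)]
scene oil [([563.0, -204.0, -5.0], 0.46)]
top fin [([618.0, -67.0, 106.0], 0.6)]
top lever_hinge [([621.0, -70.0, 106.0], 0.25)]
top lever_grip []
top carrier [([632.0, 200.0, -1.0], 0.69), ([760.0, -35.0, -0.0], 0.68), ([526.0, 182.0, 0.0], 0.61)]
top puck [([518.0, -122.0, 44.0], 0.45)]
top lens [([646.0, -125.0, 40.0], 0.57), ([588.0, 414.0, 2.0], 0.31)]
top oil [([515.0, -122.0, 44.0], 0.73), ([564.0, -202.0, -1.0], 0.64), ([619.0, -68.0, 107.0], 0.39)]
```

View pics/end.png

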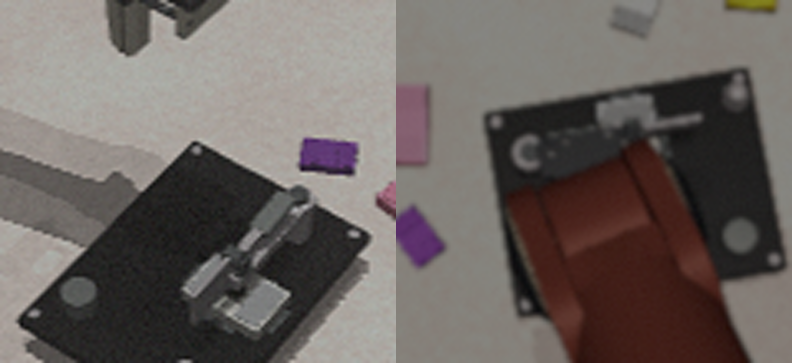

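The strap is over the carrier at its stop, with the lever flat along it at scene crop (265,215). Carrier, puck and lens are where they were, and the arm is clear at z ≈ 257 mm.

```bash
python3 -c "
from cell import ctrl; print(ctrl.sign_off())"
```

```text
the job is handed in; nothing more can be done
None
```

The carrier is clamped and the job is handed in at about 15 s of robot time; the hand-in gives no verdict. I pushed the strap round by its fin with the back of the closed fingers until it stalled at its stop, at about 9 N. I then pressed the cam lever down with the fingertips to its hard stop, at about 30 N, and moved the arm clear.

**Last checks:**
- **Strap:** the fin is at about (617, -68), which puts the strap within about 2° of its expected stop. That is about as fine as the networks can tell.
- **Lever:** it shows flat in the picture. The scene camera put the grip at z 108 while pressed and 113 after release, against about 110 expected for fully down, so any spring-back is within the 4 mm error.
- **Carrier:** it is at (610, -20) from the scene camera, unchanged within that error. In the last picture the top camera did not find it, because the arm was in the way.
- **Bystanders:** puck, lens and oil read the same as at the start within about 6 mm. I did not check the cup, jar, dish and tweezers again; the arm stayed well clear of them.
- **Not measured:** the force of the foot on the carrier cannot be read. I infer it from the lever being at its stop.

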